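# Put the check sources back in their shielding pots

## Robot

A 6-joint arm with a two-finger parallel gripper is mounted at the origin on the work surface. World frame = base frame: x ahead of the robot, y to its left, z up, the work surface at z = 0. Lengths are in m, angles in degrees, forces in N, time in s.
With the tool pointing down it reaches from about 0.35 to 0.875 m from the base axis. Payload 4.2 kg.
Tool frame: the origin (TCP) lies between the finger pads; the fingertips stand 19 mm ahead of it and the grasp point (between the pads) is the TCP; z points along the fingers, y is the line along which they close (so a half turn about z gives the same grasp; the last joint's range is limited). The gripper opens to 87 mm and grips with 3 to 60 N. Pads are 19 mm wide; open, the fingers measure 117 mm over their backs; the gripper's body (75 mm by 190 mm) begins 51 mm behind the grasp point.
Start: joints at [79.79, 22.042, 0.453, 0, -68.411, -14.817], TCP at [0.264, 0.566, 0.242] pointing down, gripper open.
Joint ranges: [-179.83, 179.83], [-69.29, 118.12], [-61.27, 80.66], [-181.25, 117.63], [-171.15, -9.14], [-177.46, 177.46]. Speed limits (degrees/s): [159.86, 159.86, 180, 180, 180, 180].

## Interface

Orientations are given as a 3x3 rotation matrix whose columns are the frame's x, y, z axes.
In Python, from station import r gives the robot as it stands.
- The arm moves only by the tool drive_tool, never from a script. Its argument "steps" is one flat list of numbers, 7 for each row, row after row: the turn, a rotation vector about the tool's x, y, z in rad, then the shift along the tool's x, y, z in m, then the opening, from 0 (shut) to 1 (fully open). A call has 1 to 10 rows; each row shifts and turns the commanded pose from where the row before left it, along the tool's axes as they then stand; what a row does not reach is not made up. A row lasts 1/12 s, in which the tool goes at most 41.7 mm and 7.16 degrees, less where a joint would pass 70% of its speed; a pose out of reach is approached as far as the arm can. A call is refused whole if a number of a shift passes 0.0417 or a number of a turn 0.125, either way. A call with a gripper value outside its range is refused whole. The fingers move at their own pace and stop on an object; the grip force is fixed at half the most. Time passes only in rows, so rows that do not move let the fingers close. It gives the time, the measured TCP pose, the force, the opening and the grip force at its end, in the units of the state.
- r.sense(): the state, without advancing time (a new reading comes with each control period).
- r.capture(name): name is "scene" or "side" or "wrist"; returns the picture (420x560x3 uint8, blue, green, red); there is no depth.
- r.camera_params(name): a dict with "camera_matrix" (3x3 intrinsics, pixels), "extrinsics" (4x4, takes a point from world to camera coordinates). Camera axes: x right, y down, z forward; pixel columns grow to the right and rows downward; lengths in m; the calibration is good to about 2 mm. A picture is of the moment at which its call begins: read the wrist's pose just before it. camera_params takes no time and is no camera call; for the wrist camera it gives the pose at the moment of the call.
- r.finish_job(): hands the job in; it is judged then, once.
The state is a dict: "time_s": time; "joints": joint angles; "joint_velocities": joint speeds; "effort": joint torques, N m; "tcp_pos": TCP position; "ee_rot": TCP orientation; "wrist_force": force on the tool from outside, world axes, zero at the start; "moment": the same for the moment, N m; "gripper_width": opening from 0.0 (shut) to 1.0 (fully open); "gripper_force": force on a finger pad.
Only numpy, scipy, OpenCV 4.12 (cv2) and the standard library are available. Lean on these libraries where they do the work, as an engineer would, in place of code of your own. Each camera call takes 0.05 s, during which the arm holds its last target. There are 200 camera calls.

## Task

Put two of the source capsules away: stand the red-topped capsule in the well of the open pot with the red collar, and the blue-topped one in the open pot with the blue collar. Each must end upright with its foot down on the floor of the well, let go and at rest.

Things in the scene. Friction and masses are not known exactly. Their poses are not given: they have to be found in the camera images.
- capsule_red: Source capsule, an upright round rod 90 mm tall: brass foot 30 mm in diameter and 16 mm high, above it a plain white shaft 26 mm in diameter whose upper 26 mm and flat top are red. About 0.15 kg, stands loose on the bench, foot down. Origin: centre of its underside; z points up along the rod. A look-alike with a green top is not part of the job.
- capsule_blue: Source capsule, an upright round rod 90 mm tall: brass foot 30 mm in diameter and 16 mm high, above it a plain white shaft 26 mm in diameter whose upper 26 mm and flat top are blue. About 0.15 kg, stands loose on the bench, foot down. Origin: centre of its underside; z points up along the rod. A look-alike with a green top is not part of the job.
- pot_red: Open shielding pot, a round heavy steel pot 80 mm in diameter and 45 mm high, its upper 15 mm a red collar, two small side lugs (104 mm over the lugs, lower than 30 mm). Fixed to the bench. Its central well is round, straight-walled, 52 mm in diameter and 30 mm deep, with a flat floor 15 mm above the origin. Origin: centre of its underside, on the bench; z points up.
- pot_blue: Open shielding pot, a round heavy steel pot 80 mm in diameter and 45 mm high, its upper 15 mm a blue collar, two small side lugs (104 mm over the lugs, lower than 30 mm). Fixed to the bench. Its central well is round, straight-walled, 52 mm in diameter and 30 mm deep, with a flat floor 15 mm above the origin. Origin: centre of its underside, on the bench; z points up.

How it is judged (in metres and radians):
At the end, for the whole second after the job is handed in: Red-topped capsule in the red-collared pot, blue-topped in the blue: each within 15 mm of its pot's axis, its underside 8 to 22 mm above the pot's underside (well floor: 15 mm), within 0.18 rad (10 degrees) of upright, slower than 20 mm/s and let go (horizontal distance between capsule_red and pot_red below 0.015 m and z of capsule_red in the frame of pot_red between 0.008 and 0.022 m and angle between each of capsule_red, capsule_blue's own z axis and vertical below 0.18 rad and linear speed of each of capsule_red, capsule_blue below 0.02 m/s and contact force between each of capsule_red, capsule_blue and the fingers below 0.1 N and horizontal distance between capsule_blue and pot_blue below 0.015 m and z of capsule_blue in the frame of pot_blue between 0.008 and 0.022 m); the robot touches nothing.
It also fails if it takes over 61 s, if anything falls off the work surface, if the arm or the gripper's body presses on something with over 40 N, if the wrist force passes 120 N, or if a joint passes its speed limit or range.

## Working session

There is one attempt and no reset: what is moved stays moved. The work goes in short steps, Python scripts to look and compute and a tool call to move; the robot and the scene stay as the last step left them, time stands still between calls to the robot, and variables do not carry over. Pictures are saved under pics/ and viewed, at most 10 in all, crops included, and the job is handed in when it is done.

Besides the shell and the picture viewer there is one more tool, called after "Call:" as name(argument=value, ...), one argument or row to a line, values as JSON. drive_tool: Moves the arm, as the interface text tells. Its arguments: {"type":"object","properties":{"steps":{"type":"array"}},"required":["steps"]}

```bash
mkdir -p pics; ls
python3 - <<'E'
from station import r
import cv2,numpy as np
s=r.sense();print(s['tcp_pos'],np.round(s['ee_rot'],3).tolist(),s['time_s'])
a=r.capture("scene");b=r.capture("side")
np.save('scene.npy',a);np.save('side.npy',b)
cv2.imwrite('pics/a.png',a);cv2.imwrite('pics/b.png',b)
for n in("scene","side"):
    p=r.camera_params(n);E=np.array(p['extrinsics']);print(n,np.round(-E[:3,:3].T@E[:3,3],3),p['camera_matrix'])
E
```

```text
pics
[0.26413876 0.56582066 0.24046051] [[0.906, -0.423, -0.001], [-0.423, -0.906, -0.002], [0.0, 0.002, -1.0]] 0.0
scene [ 1.071 -0.262  0.867] [[477.30575148   0.         274.73269551]
 [  0.         477.30575148 213.4562506 ]
 [  0.           0.           1.        ]]
side [ 0.441 -0.635  0.568] [[487.71736562   0.         277.99724886]
 [  0.         487.71736562 208.92148014]
 [  0.           0.           1.        ]]
```

View pics/a.png

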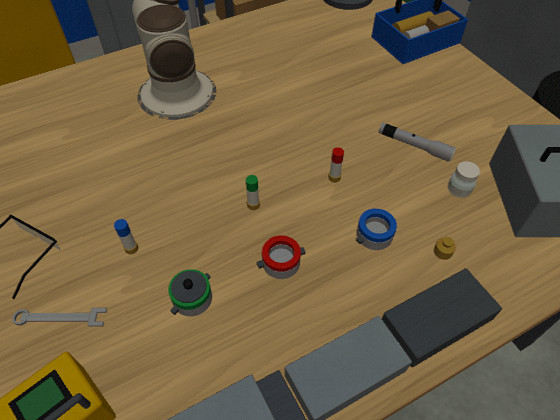

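View pics/b.png

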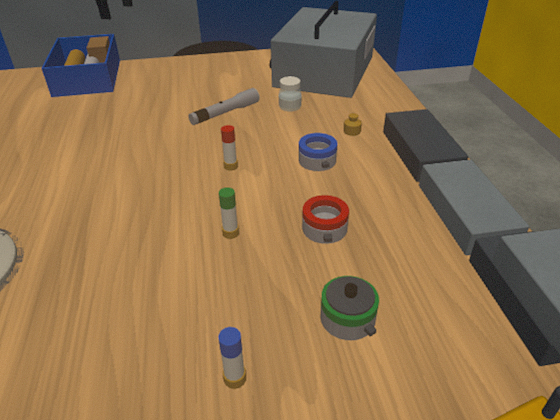

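The scene view shows the red capsule's top at (338,152), the blue capsule's at (123,222), the red pot at (281,255) and the blue pot at (377,227). In the side view they are at (228,132), (230,340), (326,215) and (318,150). Green items are decoys.

```bash
cat > h.py <<'E'
import cv2,numpy as np
from station import r
def mask(a,col):
    h=cv2.cvtColor(a,cv2.COLOR_BGR2HSV);H,S,V=cv2.split(h)
    m=((H<6)|(H>174)) if col=='red' else ((H>105)&(H<130))
    return (m&(S>150)&(V>60)).astype(np.uint8)*255
def ray(p,uv):
    E=np.array(p['extrinsics']);K=np.array(p['camera_matrix']);R=E[:3,:3]
    return -R.T@E[:3,3], R.T@np.linalg.inv(K)@np.array([uv[0],uv[1],1.])
def onz(p,uv,z):
    c,d=ray(p,uv);return c+d*(z-c[2])/d[2]
def tri(r1,r2):
    (c,d),(e,f)=r1,r2
    s=np.linalg.lstsq(np.c_[d,-f],e-c,rcond=None)[0]
    return (c+d*s[0]+e+f*s[1])/2, np.linalg.norm(c+d*s[0]-e-f*s[1])
def blobs(a,col,amin=60):
    cs,_=cv2.findContours(mask(a,col),cv2.RETR_EXTERNAL,cv2.CHAIN_APPROX_NONE)
    return [(np.array([cv2.moments(c)['m10'],cv2.moments(c)['m01']])/cv2.moments(c)['m00'],cv2.contourArea(c),cv2.boundingRect(c)) for c in cs if cv2.contourArea(c)>amin]
E
python3 - <<'E'
from h import *
P={n:r.camera_params(n) for n in('scene','side')}
A={n:np.load(n+'.npy') for n in P}
near={'scene':{('red','cap'):(338,154),('blue','cap'):(123,225),('red','pot'):(281,255),('blue','pot'):(377,227)},
'side':{('red','cap'):(228,134),('blue','cap'):(230,342),('red','pot'):(326,212),('blue','pot'):(318,147)}}
for k in near['scene']:
    rs=[]
    for n in P:
        b=min(blobs(A[n],k[0]),key=lambda b:np.linalg.norm(b[0]-near[n][k]))
        rs.append(ray(P[n],b[0])); print(k,n,b[0].round(1),b[1],b[2],onz(P[n],b[0],.078 if k[1]=='cap' else .04).round(4))
    print(tri(*rs))
E
```

```text
('red', 'cap') scene [337.4 155.2] 131.5 (332, 148, 12, 16) [0.4754 0.2157 0.078 ]
('red', 'cap') side [325.5 210.8] 1076.5 (303, 196, 46, 34) [ 0.6067 -0.0572  0.078 ]
(array([0.58607524, 0.0833849 , 0.09743354]), np.float64(0.22649888241356345))
('blue', 'cap') scene [121.5 227.5] 165.5 (114, 219, 15, 18) [ 0.4341 -0.2758  0.078 ]
('blue', 'cap') side [323.  141.8] 67.0 (299, 134, 38, 19) [0.6523 0.1463 0.078 ]
(array([ 0.57303933, -0.25401622,  0.29891239]), np.float64(0.07112404147463451))
('red', 'pot') scene [280.9 253.1] 1049.0 (262, 236, 39, 36) [ 0.6213 -0.0107  0.04  ]
('red', 'pot') side [325.5 210.8] 1076.5 (303, 196, 46, 34) [ 0.6195 -0.0125  0.04  ]
(array([ 0.62016907, -0.01011323,  0.03797292]), np.float64(1.4166457711417226e-05))
('blue', 'pot') scene [377.1 224.9] 936.0 (359, 209, 38, 33) [0.6577 0.202  0.04  ]
('blue', 'pot') side [323.  141.8] 67.0 (299, 134, 38, 19) [0.6686 0.2068 0.04  ]
(array([0.66402667, 0.19516563, 0.04912641]), np.float64(0.003936168937566523))
```

Call:
drive_tool(
  steps=[0,0,0,0.03,0.02,0,1,0,0,0,0.034,0.0227,0,1,0,0,0,0.034,0.0227,0,1,0,0,0,0.034,0.0227,0,1,0,0,0,0.034,0.0227,0,1,0,0,0,0.034,0.0227,0,1,0,0,0,0.034,0.0227,0,1,0,0,0,0.034,0.0227,0,1,0,0,0,0.034,0.0227,0,1,0,0,0,0.034,0.0227,0,1],
)

```text
time_s: 0.93
tcp_pos: [0.4743, 0.219, 0.2414]
ee_rot: [[0.906, -0.423, -0.0], [-0.423, -0.906, -0.0], [-0.0, 0.0, -1.0]]
wrist_force: [1.4, 0.7, 0.3]
gripper_width: 0.999
gripper_force: 0.0
```

Run:
```python
from h import *
s=r.sense();p=r.camera_params('wrist');a=r.capture('wrist')
cv2.imwrite('pics/w1.png',a);print(s['tcp_pos'],np.round(s['ee_rot'],3).tolist(),s['time_s'])
E=np.array(p['extrinsics']);print(-E[:3,:3].T@E[:3,3],E[:3,:3].T.round(3).tolist(),p['camera_matrix'])
for b in blobs(a,'red'):print(b,onz(p,b[0],.09),onz(p,b[0],.078))
```

```text
[0.47428831 0.21896748 0.24137805] [[0.906, -0.423, -0.0], [-0.423, -0.906, -0.0], [-0.0, 0.0, -1.0]] 0.9333
[0.53801351 0.19040683 0.38489189] [[-0.422, -0.877, -0.23], [-0.906, 0.408, 0.107], [-0.0, 0.254, -0.967]] [[290.02432068   0.         275.83480087]
 [  0.         290.02432068 212.05489479]
 [  0.           0.           1.        ]]
(array([278.08846154, 199.57307692]), 520.0, (266, 186, 25, 28)) [0.47913805 0.21539018 0.09      ] [0.47674223 0.21640682 0.078     ]
(array([413.42358079,   7.51757122]), 801.5, (383, 0, 65, 20)) [0.58645222 0.03335384 0.09      ] [0.58842333 0.0269629  0.078     ]
```

View pics/w1.png

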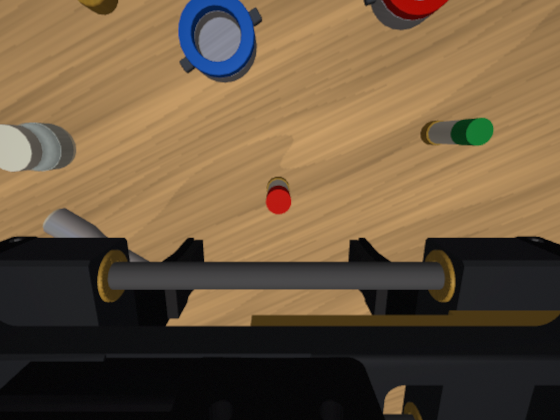

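Call:
drive_tool(
  steps=[0,0,0,0.0036,0.0013,0.03,0.7,0,0,0,0,0,0.035,0.7,0,0,0,0,0,0.035,0.7,0,0,0,0,0,0.035,0.7,0,0,0,0,0,0.03,0.7,0,0,0,0,0,0.019,0.7,0,0,0,0,0,0,0,0,0,0,0,0,0,0,0,0,0,0,0,0,0,0,0,0,0,0,0,0],
)

```text
time_s: 1.82
tcp_pos: [0.4777, 0.2191, 0.0593]
ee_rot: [[0.906, -0.423, 0.003], [-0.423, -0.906, 0.002], [0.002, -0.003, -1.0]]
wrist_force: [0.3, -0.2, -0.2]
gripper_width: 0.486
gripper_force: 0.0
```

Call:
drive_tool(
  steps=[0,0,0,0,0,0,0,0,0,0,0,0,0,0,0,0,0,0,0,0,0,0,0,0,0,0,0,0,0,0,0,0,0,0,0,0,0,0,0,0,0,0],
)

```text
time_s: 2.32
tcp_pos: [0.477, 0.2185, 0.0586]
ee_rot: [[0.906, -0.423, 0.001], [-0.423, -0.906, 0.001], [0.001, -0.001, -1.0]]
wrist_force: [-1.9, -0.6, 5.8]
gripper_width: 0.295
gripper_force: 30.0
```

Call:
drive_tool(
  steps=[0,0,0,0,0,-0.02,0,0,0,0,0,0,-0.035,0,0,0,0,0,0,-0.035,0,0,0,0,0,0,-0.03,0,0,0,0,0.026,0.0263,0,0,0,0,0,0.029,0.029,0,0,0,0,0,0.029,0.029,0,0,0,0,0,0.029,0.029,0,0,0,0,0,0.029,0.029,0,0,0,0,0,0,0,0,0],
)

```text
time_s: 3.15
tcp_pos: [0.5462, 0.0238, 0.1771]
ee_rot: [[0.903, -0.429, -0.0], [-0.429, -0.903, -0.001], [0.0, 0.001, -1.0]]
wrist_force: [0.3, 1.2, -1.3]
gripper_width: 0.291
gripper_force: 30.0
```

Run:
```python
from h import *
s=r.sense();p=r.camera_params('wrist');a=r.capture('wrist')
cv2.imwrite('pics/w2.png',a);R=np.array(s['ee_rot']);print(s['tcp_pos'],s['time_s'],s['gripper_width'])
for b in blobs(a,'red')+blobs(a,'blue'):
    for z in(.045,.09):q=onz(p,b[0],z);print(b,q,R.T@(q-s['tcp_pos']))
```

```text
[0.54618327 0.02377662 0.17705066] 3.15 0.2913663088029411
(array([275.68678648, 301.33695038]), 1474.5, (245, 289, 63, 26)) [0.45547192 0.06817779 0.045     ] [-0.10099866 -0.00128958  0.13204165]
(array([275.68678648, 301.33695038]), 1474.5, (245, 289, 63, 26)) [0.48065681 0.05621058 0.09      ] [-0.07311168 -0.00124788  0.08704379]
(array([275.80758017, 256.40136054]), 343.0, (254, 250, 44, 12)) [0.50211121 0.04588791 0.045     ] [-0.04930678 -0.00118652  0.1320457 ]
(array([275.80758017, 256.40136054]), 343.0, (254, 250, 44, 12)) [0.51967981 0.03756069 0.09      ] [-0.02986118 -0.00116165  0.08704719]
(array([274.17915075, 119.81398439]), 6021.0, (231, 75, 87, 91)) [ 0.62320603 -0.00998045  0.045     ] [ 0.08404557 -0.00272998  0.13205421]
(array([274.17915075, 119.81398439]), 6021.0, (231, 75, 87, 91)) [ 0.62099964 -0.00918427  0.09      ] [ 0.08171449 -0.00245306  0.0870543 ]
(array([ 60.80254076, 182.96034154]), 5602.0, (16, 143, 91, 82)) [0.65872471 0.1992385  0.045     ] [ 0.02628307 -0.20692985  0.13182966]
(array([ 60.80254076, 182.96034154]), 5602.0, (16, 143, 91, 82)) [0.65071805 0.16586885 0.09      ] [ 0.03338471 -0.17330673  0.08686643]
```

View pics/w2.png

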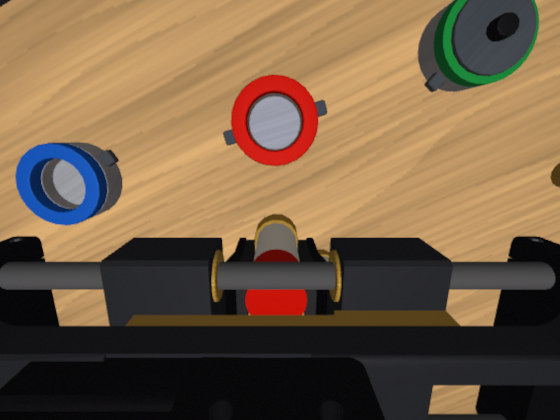

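Call:
drive_tool(
  steps=[0,0,0,0.025,0,0,0,0,0,0,0.03,0,0,0,0,0,0,0.028,-0.001,0,0,0,0,0,0,0,0,0,0,0,0,0,0,0,0,0,0,0,0,0,0,0],
)

```text
time_s: 3.7
tcp_pos: [0.6198, -0.0043, 0.1767]
ee_rot: [[0.906, -0.423, -0.002], [-0.423, -0.906, 0.0], [-0.002, 0.001, -1.0]]
wrist_force: [-0.9, 0.1, -1.4]
gripper_width: 0.292
gripper_force: 30.0
```

Run:
```python
from h import *
s=r.sense();R=np.array(s['ee_rot']);print(s['tcp_pos'],R.T@(np.array([.622,-.010,.074])-s['tcp_pos']))
p=r.camera_params('wrist');a=r.capture('wrist');cv2.imwrite('pics/w3.png',a)
```

```text
[ 0.6198233  -0.00430835  0.17670593] [0.00457326 0.00416331 0.10270051]
```

View pics/w3.png

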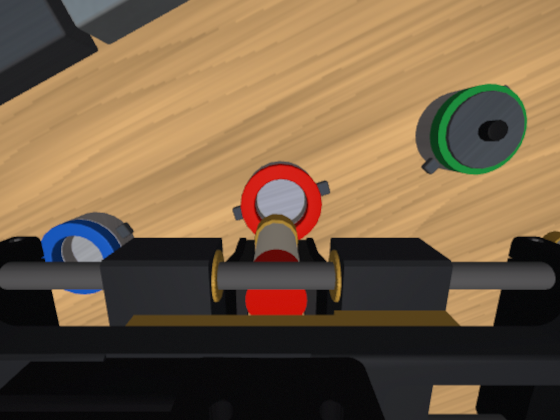

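Call:
drive_tool(
  steps=[0,0,0,0.0045,0.004,0.01,0,0,0,0,0,0,0.025,0,0,0,0,0,0,0.025,0,0,0,0,0,0,0.02,0,0,0,0,0,0,0.01,0,0,0,0,0,0,0.007,0,0,0,0,0,0,0,0,0,0,0,0,0,0,0],
)

```text
time_s: 4.42
tcp_pos: [0.6236, -0.0104, 0.0812]
ee_rot: [[0.906, -0.423, 0.001], [-0.423, -0.906, -0.0], [0.001, -0.0, -1.0]]
wrist_force: [0.1, -0.1, -0.6]
gripper_width: 0.294
gripper_force: 30.0
```

Call:
drive_tool(
  steps=[0,0,0,0,0,0.004,0,0,0,0,0,0,0.0025,0,0,0,0,0,0,0,0,0,0,0,0,0,0,0],
)

```text
time_s: 4.75
tcp_pos: [0.6232, -0.0105, 0.0744]
ee_rot: [[0.906, -0.423, 0.001], [-0.423, -0.906, 0.0], [0.0, -0.0, -1.0]]
wrist_force: [0.6, 0.3, -1.1]
gripper_width: 0.293
gripper_force: 30.0
```

Call:
drive_tool(
  steps=[0,0,0,0,0,0,0.7,0,0,0,0,0,0,0.7,0,0,0,0,0,0,0.7,0,0,0,0,0,0,0.7,0,0,0,0,0,-0.02,0.7,0,0,0,0,0,-0.035,0.7,0,0,0,0,0,-0.035,0.7,0,0,0,0,0,-0.035,0.7,0,0,0,0,0,-0.025,0.7],
)

```text
time_s: 5.5
tcp_pos: [0.6241, -0.0106, 0.228]
ee_rot: [[0.906, -0.423, 0.005], [-0.423, -0.906, 0.0], [0.004, -0.002, -1.0]]
wrist_force: [1.0, -0.4, 0.8]
gripper_width: 0.695
gripper_force: 0.0
```

Call:
drive_tool(
  steps=[0,0,0,-0.007,0.035,0,0.7,0,0,0,-0.007,0.036,0,0.7,0,0,0,-0.007,0.036,0,0.7,0,0,0,-0.007,0.036,0,0.7,0,0,0,-0.007,0.036,0,0.7,0,0,0,-0.007,0.036,0,0.7,0,0,0,-0.007,0.036,0,0.7,0,0,0,-0.007,0.036,0,0.7,0,0,0,-0.005,0.0335,0,0.7,0,0,0,0,0,0,0.7],
)

```text
time_s: 6.33
tcp_pos: [0.4291, -0.2783, 0.2244]
ee_rot: [[0.904, -0.428, -0.001], [-0.428, -0.904, -0.0], [-0.0, 0.001, -1.0]]
wrist_force: [0.5, 0.0, -0.7]
gripper_width: 0.7
gripper_force: 0.0
```

Run:
```python
from h import *
s=r.sense();R=np.array(s['ee_rot']);print(s['tcp_pos'],s['time_s'])
p=r.camera_params('wrist');a=r.capture('wrist');cv2.imwrite('pics/w4.png',a)
for b in blobs(a,'blue',200):
    q=onz(p,b[0],.09);print(b,q,R.T@(q-s['tcp_pos']))
P=r.camera_params('scene');c=r.capture('scene');f=r.capture('side')
cv2.imwrite('pics/s4.png',np.hstack([cv2.resize(c[190:310,220:350],None,fx=3,fy=3),cv2.resize(f[120:240,260:390],None,fx=3,fy=3)]))
```

```text
[ 0.4290843  -0.2782603   0.22438703] 6.3333
(array([270.6557037 , 201.14014815]), 562.5, (258, 187, 26, 29)) [ 0.43896224 -0.27606622  0.09      ] [ 0.00805293 -0.00628703  0.13437963]
```

View pics/w4.png

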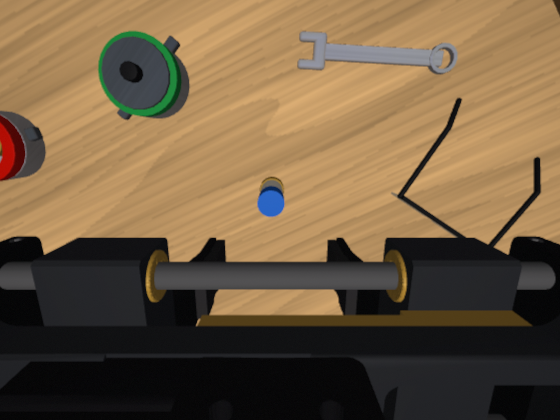

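View pics/s4.png

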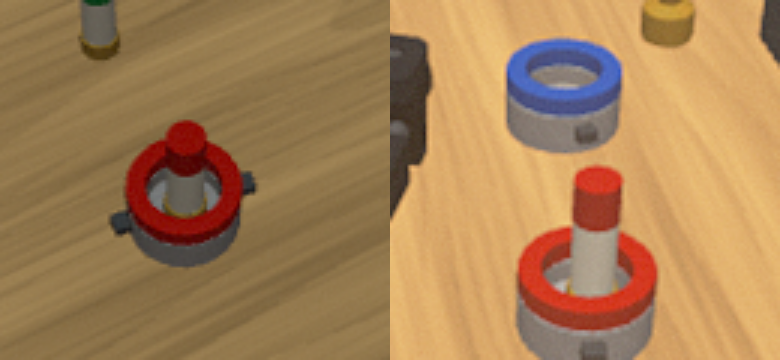

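The red capsule stands upright in its well, roughly centred. The blue top is at (270,203) in the wrist view, about 6 mm off in x and −6 mm in y (tool axes).

Call:
drive_tool(
  steps=[0,0,0,0.004,-0.006,0.03,0.7,0,0,0,0,0,0.035,0.7,0,0,0,0,0,0.02,0.7,0,0,0,0,0,0,0.7,0,0,0,0,0,0,0.7],
)

```text
time_s: 6.9
tcp_pos: [0.439, -0.2706, 0.1386]
ee_rot: [[0.907, -0.421, -0.002], [-0.421, -0.907, 0.0], [-0.002, 0.001, -1.0]]
wrist_force: [0.8, 0.4, 0.7]
gripper_width: 0.703
gripper_force: 0.0
```

Run:
```python
from h import *
s=r.sense();R=np.array(s['ee_rot']);print(s['tcp_pos'],s['time_s'])
p=r.camera_params('wrist');a=r.capture('wrist')
for b in blobs(a,'blue',200):
    q=onz(p,b[0],.088);print(b,q,R.T@(q-s['tcp_pos']))
print(R.T@(np.array([.4372,-.2753,.058])-s['tcp_pos']))
```

```text
[ 0.43898081 -0.27059556  0.13861531] 6.9
(array([284.01054339, 234.10935388]), 1233.0, (266, 212, 37, 44)) [ 0.4395174  -0.27598948  0.088     ] [0.00285187 0.00462299 0.05061409]
[0.00051562 0.00494705 0.0806188 ]
```

Correction: x ≈ +0.001, y ≈ +0.0045, down 0.080.

Call:
drive_tool(
  steps=[0,0,0,0.001,0.0045,0.01,0.7,0,0,0,0,0,0.03,0.7,0,0,0,0,0,0.025,0.7,0,0,0,0,0,0.013,0.7,0,0,0,0,0,0,0.7,0,0,0,0,0,0,0.7],
)

```text
time_s: 7.45
tcp_pos: [0.4381, -0.2763, 0.0615]
ee_rot: [[0.906, -0.423, 0.001], [-0.423, -0.906, -0.001], [0.001, 0.0, -1.0]]
wrist_force: [0.3, 0.2, 0.4]
gripper_width: 0.701
gripper_force: 0.0
```

Call:
drive_tool(
  steps=[0,0,0,0,0,0,0,0,0,0,0,0,0,0,0,0,0,0,0,0,0,0,0,0,0,0,0,0,0,0,0,0,0,0,0,0,0,0,0,0,0,0,0,0,0,0,0,0,0,0,0,0,0,0,0,0],
)

```text
time_s: 8.12
tcp_pos: [0.4376, -0.2759, 0.0613]
ee_rot: [[0.906, -0.423, 0.0], [-0.423, -0.906, -0.0], [0.0, 0.0, -1.0]]
wrist_force: [-0.3, 0.0, 1.7]
gripper_width: 0.292
gripper_force: 30.0
```

Call:
drive_tool(
  steps=[0,0,0,0,0,-0.02,0,0,0,0,0,0,-0.035,0,0,0,0,0,0,-0.035,0,0,0,0,0,0,-0.035,0,0,0,0,0,0,-0.025,0,0,0,0,-0.004,-0.025,0,0,0,0,0,-0.006,-0.0375,0,0,0,0,0,-0.006,-0.0375,0,0,0,0,0,-0.006,-0.0375,0,0,0,0,0,-0.006,-0.0375,0,0],
)

```text
time_s: 8.95
tcp_pos: [0.4856, -0.1039, 0.2106]
ee_rot: [[0.906, -0.424, -0.001], [-0.424, -0.906, 0.0], [-0.001, 0.0, -1.0]]
wrist_force: [0.9, -0.3, -1.5]
gripper_width: 0.29
gripper_force: 30.0
```

Call:
drive_tool(
  steps=[0,0,0,-0.006,-0.0375,0,0,0,0,0,-0.006,-0.0375,0,0,0,0,0,-0.006,-0.0375,0,0,0,0,0,-0.006,-0.0375,0,0,0,0,0,-0.006,-0.0375,0,0,0,0,0,-0.006,-0.0375,0,0,0,0,0,-0.006,-0.0375,0,0,0,0,0,-0.006,-0.0375,0,0,0,0,0,-0.004,-0.025,0,0,0,0,0,0,0,0,0],
)

```text
time_s: 9.78
tcp_pos: [0.5773, 0.2156, 0.2094]
ee_rot: [[0.908, -0.419, -0.0], [-0.419, -0.908, 0.0], [-0.0, -0.0, -1.0]]
wrist_force: [-0.4, 0.0, -2.2]
gripper_width: 0.291
gripper_force: 30.0
```

Run:
```python
from h import *
r.capture('scene')
s=r.sense();R=np.array(s['ee_rot']);print(s['tcp_pos'],s['time_s'],s['gripper_width'])
p=r.camera_params('wrist');a=r.capture('wrist');cv2.imwrite('pics/w5.png',a)
for b in blobs(a,'blue',200):
    q=onz(p,b[0],.044);print(b,q,R.T@(q-s['tcp_pos']))
```

```text
[0.57625414 0.21324459 0.20940933] 9.8333 0.29166754664884653
(array([275.83296487, 301.81982314]), 1357.0, (247, 290, 59, 25)) [0.46530673 0.26563876 0.044     ] [-0.12243829 -0.00114996  0.1655967 ]
(array([275.9048496 , 257.03990178]), 271.5, (256, 251, 41, 11)) [0.51780736 0.24125244 0.044     ] [-0.06455047 -0.00110006  0.16550752]
(array([251.44436141, 125.57197253]), 4683.5, (214, 86, 76, 80)) [0.65963219 0.20314552 0.044     ] [ 0.08015025 -0.02616099  0.16524429]
```

View pics/w5.png

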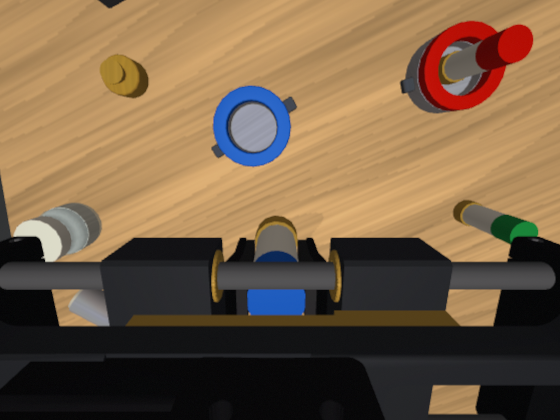

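Call:
drive_tool(
  steps=[0,0,0,0.027,-0.009,0,0,0,0,0,0.027,-0.008,0,0,0,0,0,0.025,-0.007,0.01,0,0,0,0,0,0,0.025,0,0,0,0,0,0,0.025,0,0,0,0,0,0,0,0,0,0,0,0,0,0,0,0,0,0,0,0,0,0],
)

```text
time_s: 10.55
tcp_pos: [0.6588, 0.1988, 0.1527]
ee_rot: [[0.906, -0.423, 0.002], [-0.423, -0.906, 0.0], [0.002, -0.001, -1.0]]
wrist_force: [0.4, -0.1, -1.8]
gripper_width: 0.292
gripper_force: 30.0
```

Run:
```python
from h import *
s=r.sense();R=np.array(s['ee_rot']);print(s['tcp_pos'],R.T@(np.array([.659,.202,.077])-s['tcp_pos']))
```

```text
[0.65882902 0.19875995 0.15271354] [-0.00136005 -0.00293471  0.07571397]
```

Call:
drive_tool(
  steps=[0,0,0,-0.001,-0.002,0.01,0,0,0,0,0,0,0.02,0,0,0,0,0,0,0.02,0,0,0,0,0,0,0.013,0,0,0,0,0,0,0.008,0,0,0,0,0,0,0,0,0,0,0,0,0,0,0,0,0,0,0,0,0,0],
)

```text
time_s: 11.22
tcp_pos: [0.6591, 0.2022, 0.0818]
ee_rot: [[0.906, -0.423, 0.003], [-0.423, -0.906, 0.001], [0.002, -0.002, -1.0]]
wrist_force: [-0.1, 0.0, -0.6]
gripper_width: 0.297
gripper_force: 30.0
```

Call:
drive_tool(
  steps=[0,0,0,0,0,0.003,0,0,0,0,0,0,0.0018,0,0,0,0,0,0,0,0,0,0,0,0,0,0,0],
)

```text
time_s: 11.55
tcp_pos: [0.6588, 0.2019, 0.0763]
ee_rot: [[0.906, -0.423, 0.002], [-0.423, -0.906, 0.001], [0.001, -0.001, -1.0]]
wrist_force: [0.3, 0.1, 3.4]
gripper_width: 0.293
gripper_force: 30.0
```

Seated (light contact force). Release and retreat.

Call:
drive_tool(
  steps=[0,0,0,0,0,0,0.7,0,0,0,0,0,0,0.7,0,0,0,0,0,0,0.7,0,0,0,0,0,0,0.7,0,0,0,0,0,-0.02,0.7,0,0,0,0,0,-0.035,0.7,0,0,0,0,0,-0.035,0.7,0,0,0,0,0,-0.035,0.7,0,0,0,-0.02,0,-0.025,0.7,0,0,0,-0.03,0,0,0.7],
)

```text
time_s: 12.38
tcp_pos: [0.6168, 0.2231, 0.232]
ee_rot: [[0.905, -0.425, 0.012], [-0.425, -0.905, 0.005], [0.009, -0.01, -1.0]]
wrist_force: [0.8, 0.3, 0.4]
gripper_width: 0.701
gripper_force: 0.0
```

Call:
drive_tool(
  steps=[0,0,0,-0.035,0,0,0.7,0,0,0,-0.035,0,0,0.7,0,0,0,-0.02,0,0,0.7,0,0,0,0,0,0,0.7,0,0,0,0,0,0,0.7,0,0,0,0,0,0,0.7],
)

```text
time_s: 12.88
tcp_pos: [0.5317, 0.2609, 0.2254]
ee_rot: [[0.906, -0.423, 0.001], [-0.423, -0.906, 0.0], [0.0, -0.0, -1.0]]
wrist_force: [-0.2, 0.0, -0.1]
gripper_width: 0.703
gripper_force: 0.0
```

Run:
```python
from h import *
c=r.capture('scene');f=r.capture('side')
cv2.imwrite('pics/s6.png',np.hstack([cv2.resize(c[180:300,250:410],None,fx=2.4,fy=2.4),cv2.resize(f[80:250,260:390],(384,288))[:288]]))
```

```text
(no output)
```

View pics/s6.png

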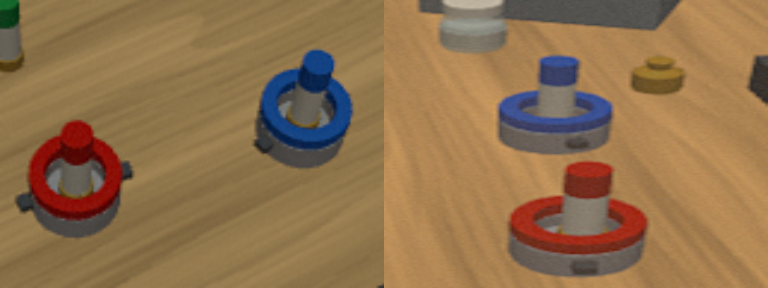

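Both capsules stand upright and near centre in their own wells, and the gripper is clear.

```bash
python3 -c "
from station import r
print(r.finish_job())"
```

```text
the job is handed in; nothing more can be done
None
```

I stood the red capsule in the red-collared pot and the blue capsule in the blue-collared pot, both upright and released in the last camera views, and handed the job in at about 13 s of the 61 s; no verdict came back.

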